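# Uncover the oil valves and shut the tagged one

### The arm

A 6-joint arm with a two-finger parallel gripper is mounted at the origin on the work surface. World frame = base frame: x ahead of the robot, y to its left, z up, the work surface at z = 0. Lengths are in m, angles in degrees, forces in N, time in s.
With the tool pointing down it reaches from about 0.425 to 1.125 m from the base axis. Payload 14.9 kg.
Tool frame: the origin (TCP) lies at the very end of the fingers, on their centre line; the grasp point (between the pads) lies 19 mm behind it; y points along the fingers, x is the direction in which the jaws open and shut, and the axes are right-handed (so a half turn about y gives the same grasp; the last joint's range is limited). The gripper opens to 91 mm and grips with 3 to 60 N. Pads are 32 mm wide; open, the fingers measure 118 mm over their backs; the gripper's body (76 mm by 178 mm) begins 60 mm behind the grasp point.
Start: joints at [-73.012, 21.709, 99.362, -0, 58.929, -1.908], TCP at [0.227, -0.662, 0.214] pointing down, gripper open.
Joint ranges: [-158.91, 158.91], [-42.39, 125.64], [0.06, 152.35], [-60.88, 240.88], [17.5, 164.5], [-176.32, 176.32]. Speed limits (degrees/s): [108.29, 108.29, 136.94, 180, 180, 180].

### API

Orientations are given as a 3x3 rotation matrix whose columns are the frame's x, y, z axes.
In Python, from bench import * gives the robot as it stands.
- The arm moves only by the tool carry_out, never from a script. Its argument "series" is a list of rows, each a list of 2 entries, a list of its own where there are three numbers: the shift along the tool's x, y, z each as a share of 0.2 m, from -1 to 1, then the turn, a rotation vector about the tool's x, y, z each as a share of 90 degrees, from -1 to 1. In form: [[[tx, ty, tz], [rx, ry, rz]], ...]. A call has 1 to 12 rows; each row is the pose to reach, as a shift and turn from the pose commanded when the call began, along the tool's axes at that moment; what a row does not reach only later rows make up. A row lasts 1/8 s, in which the tool goes at most 62.5 mm and 10.7 degrees, less where a joint would pass 70% of its speed; a pose out of reach is approached as far as the arm can. A call with a number of a shift or a turn outside -1 to 1 is refused whole. A call with a gripper value outside its range is refused whole. "claw" is the opening, from 0 (shut) to 1 (fully open), set as the call begins (left out, the last holds). The fingers move at their own pace and stop on an object; "force" is the grip in N (left out, the last holds). Time passes only in rows, so rows that repeat a pose let the fingers close. It gives the time, the measured TCP pose, the force and the opening at its end, in the units of the state.
- state(): the state, without advancing time (a new reading comes with each control period).
- camera(name): name is "scene" or "top" or "wrist"; returns a dict with "color" (480x640x3 uint8, red, green, blue), "fx", "fy", "cx", "cy" (pixels), "extrinsics" (4x4, takes a point from camera to world coordinates). Camera axes: x right, y up, looking along -z (the intrinsics and any distortion apply to the point x, -y, -z); pixel columns grow to the right and rows downward; lengths in m; the calibration is good to about 2 mm. A picture is of the moment at which its call begins. There is no depth.
- finish_job(): hands the job in, once; it reports no verdict.
The state is a dict: "time_s": time; "q": joint angles; "dq": joint speeds; "effort": joint torques, N m; "position": TCP position; "tool_rot": TCP orientation; "wrist_force": force on the tool from outside, world axes, zero at the start; "moment": the same for the moment, N m; "finger_gap": finger opening in m.
Only numpy, scipy, OpenCV 4.12 (cv2) and the standard library are available. Lean on these libraries where they do the work, as an engineer would, in place of code of your own. Each camera call takes 0.05 s, during which the arm holds its last target.

### The job

Push the hood of the oil valve box along its rails until it is fully home over the closed deck, then push the lever of the valve with the round tag on its hub fully shut, a quarter turn clockwise to its stop. Only push with the fingertips: do not grip the lever, leave the untagged valve as it is, and do not shift or pick up anything standing on the bench or the box.

Things in the scene. Friction and masses are not known exactly. Their poses are not given: they have to be found in the camera images.
- valve_box: Grey steel oil valve box fixed to the bench, 200 wide (x) x 470 mm long (y), lying across before the robot. Origin under the middle of its floor, z up. Its +y half is a closed deck, top 48 mm up; its -y half is the open valve bay, end wall (y = -235) 38 mm high. Rails on both long sides, tops 60 mm up, 216 mm over all. A fittings ledge 30 mm up stands out at the deck half's -x side to x = -177.
- hood (a joint): Slide of the hood along the box's +y, in m: 0 = over the valve bay, 0.215 = fully home at its stop, over the deck. Starts at 0 to 0.02. Plain aluminium tunnel-shaped hood, 196 wide x 225 long, top 122 mm above the bench, 0.9 kg, captive in the rails; takes about 4 N to slide and stays where it is left.
- hood_end (a point): Middle of the outer face of the hood's upright -y end panel, the face to push on, 107 mm above the bench; moves with the hood (at box x = 0, y = -226 mm + slide). The panel faces the box's -y, is 196 wide and reaches only from 92 to 122 mm above the bench, open below so that it passes over the levers and their nuts (highest point 89.5 mm).
- tagged_lever (a joint): Angle in rad of the tagged ball valve's lever: 0 = open, pointing to the box's -x (towards the robot); 1.571 = shut, against its stop, pointing to the box's +y. Shutting is clockwise from above. Starts at 0 to 0.3; stiff (0.22 N m, about 4 N at 55 mm from the stem), stays where left.
- tagged_hub (a point): Stem axis of the tagged valve at the lever's mid-height, 74 mm above the bench. This valve has a flat round aluminium tag, 42 mm across, 2.5 thick, on its lever's hub. The two valves stand in the bay at box x = 30, y = -190 and -85 mm; either place may hold the tagged one. Turns with the lever: its -x axis points to the tip.
- tagged_tip (a point): Outer end of the tagged lever, 82 mm from the stem axis, 74 mm above the bench. The lever is a straight steel strap with black plastic cheeks, 16 mm wide over the cheeks and 16 mm high (66 to 82 mm above the bench).
- tagged_side (a point): Middle of the outer face of the black cheek on the long side of the tagged lever which is pushed to shut it (the box's -y side while open), 53 mm from the stem axis, 74 mm above the bench. Cheeks are 50 long x 12 mm high, one on each long side. Turns with the lever.
- plain_lever (a joint): Angle of the other valve's lever, same valve and lever but with a bare hub and no tag; starts at 0 to 0.3 and is left as it is.
- plain_tip (a point): Outer end of the untagged lever, 82 mm from its stem, 74 mm above the bench.
- union: Bystander: loose brass union, 30 mm across, 32 high, on the ledge of the box. Origin under its centre.
- socket: Bystander: loose steel deep socket, 26 mm across, 50 high, on the ledge of the box. Origin under its centre.
- filter: Bystander: white spin-on oil filter, 76 mm across, 86 high, standing on the bench to the right. Origin under its centre.
- oil_bottle: Bystander: grey oil bottle, 84 mm across, 210 high, at the back. Origin under its centre.
- tape: Bystander: grey tape measure, 66 x 60 x 34 mm, near right. Origin under its centre.
- wrench: Bystander: steel wrench 200 mm long lying at the back. Origin under its middle.
- funnel: Bystander: black funnel, 110 mm across, 110 high, standing to the right. Origin under its centre.
- jug: Bystander: steel measuring jug, 110 mm across, 130 high, to the left. Origin under its centre.

How it is judged:
By the outcome, as a careful person would: the job done as asked, in the order asked, and still so for the second after the job is handed in, with the robot touching nothing.
It also fails if it takes over 51 s, if anything falls off the work surface, if the arm or the gripper's body presses on something with over 40 N, if the wrist force passes 120 N, or if a joint passes its speed limit or range.

## Working session

There is one attempt and no reset: what is moved stays moved. The work goes in short steps, Python scripts to look and compute and a tool call to move; the robot and the scene stay as the last step left them, time stands still between calls to the robot, and variables do not carry over. Pictures are saved under pics/ and viewed, and the job is handed in when it is done.

Besides the shell and the picture viewer there is one more tool, called after "Request:" as a command line: name --argument value ..., lists and objects as JSON in quotes. carry_out: Moves the arm, as the interface text tells. Its arguments: {"type":"object","properties":{"series":{"type":"array","items":{"type":"array"}},"claw":{"type":"number"},"force":{"type":"number"}},"required":["series"]}

```bash
ls; mkdir -p pics; python3 - <<'E'
from bench import *
import cv2,numpy as np
s=state();print({k:np.round(v,3).tolist() for k,v in s.items()})
for n in ["scene","top","wrist"]:
    c=camera(n);cv2.imwrite(f"pics/{n}0.png",c["color"][:,:,::-1]);print(n,[c[k] for k in("fx","fy","cx","cy")],np.round(c["extrinsics"],4).tolist(),[k for k in c])
E
```

```text
pics
{'time_s': 0.0, 'q': [-73.01, 21.736, 99.396, 0.001, 58.93, -1.907], 'dq': [-0.017, 0.012, -0.148, -0.042, 0.019, -0.008], 'effort': [0.002, -76.372, -43.436, 0.065, 0.042, -0.0], 'position': [0.227, -0.662, 0.213], 'tool_rot': [[0.324, -0.0, 0.946], [-0.946, 0.001, 0.324], [-0.001, -1.0, 0.0]], 'wrist_force': [0.503, -0.025, -0.043], 'moment': [0.06, 0.016, -0.049], 'finger_gap': 0.091}
scene [502.9243842461783, 502.9243842461783, 317.9929953059958, 245.3531115942198] [[0.5764, -0.521, 0.6295, 1.5356], [0.817, 0.3809, -0.4329, -0.6395], [-0.0142, 0.7638, 0.6453, 1.0838], [0.0, 0.0, 0.0, 1.0]] ['color', 'fx', 'fy', 'cx', 'cy', 'extrinsics']
top [619.0121658200964, 619.0121658200964, 323.3190196091882, 235.54470982753242] [[-0.0109, 0.9853, -0.1706, 0.2267], [-0.9999, -0.0107, 0.0022, 0.0351], [0.0004, 0.1707, 0.9853, 1.8782], [0.0, 0.0, 0.0, 1.0]] ['color', 'fx', 'fy', 'cx', 'cy', 'extrinsics']
wrist [371.0951027588654, 371.0951027588654, 322.8840872527461, 238.96720410899815] [[0.324, 0.9089, 0.2624, 0.2997], [-0.9461, 0.3117, 0.0882, -0.6368], [-0.0017, -0.2768, 0.9609, 0.383], [0.0, 0.0, 0.0, 1.0]] ['color', 'fx', 'fy', 'cx', 'cy', 'extrinsics']
```

View pics/top0.png

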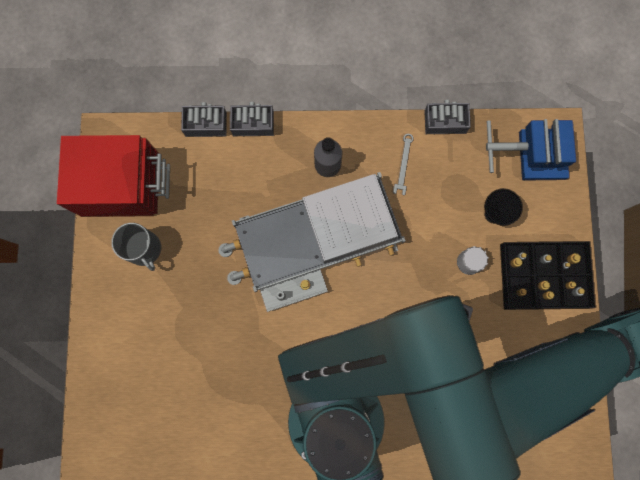

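View pics/scene0.png

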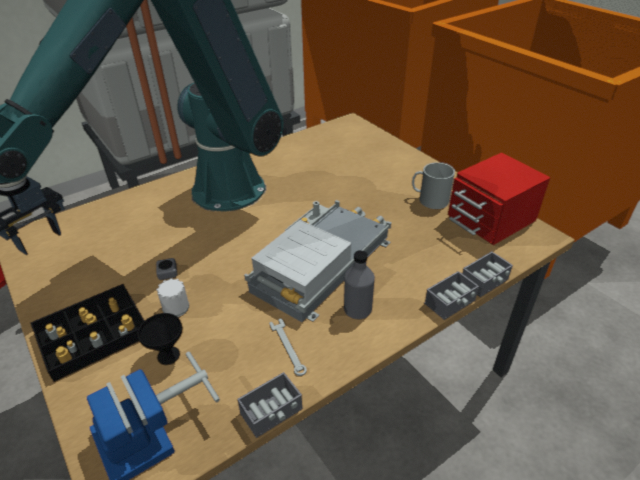

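View pics/wrist0.png

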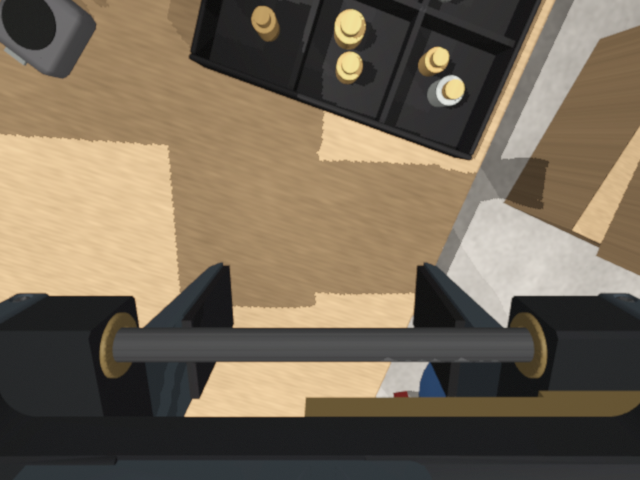

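Top view: hood (white) at about (350,218) px, deck to its left, ledge with socket (282,295) and union (305,285). Zooming in for corners.

```bash
cat > h.py <<'E'
import numpy as np,cv2
def ray(c,u,v):
    d=np.array([(u-c["cx"])/c["fx"],-(v-c["cy"])/c["fy"],-1.]);E=c["extrinsics"];return E[:3,3],E[:3,:3]@d
def onz(c,u,v,z):
    o,d=ray(c,u,v);return o+d*(z-o[2])/d[2]
def proj(c,p):
    E=c["extrinsics"];q=E[:3,:3].T@(np.array(p)-E[:3,3]);return c["cx"]-c["fx"]*q[0]/q[2],c["cy"]+c["fy"]*q[1]/q[2]
E
python3 - <<'E'
from bench import *
from h import *
c=camera("top");im=c["color"][:,:,::-1]
cv2.imwrite("pics/topz.png",cv2.resize(im[160:320,215:415],(800,640),interpolation=cv2.INTER_CUBIC)[:600])
hsv=cv2.cvtColor(im.copy(),cv2.COLOR_BGR2HSV)
m=((hsv[:,:,1]<40)&(hsv[:,:,2]>150)).astype(np.uint8);m[:170]=0;m[262:]=0;m[:,:295]=0;m[:,410:]=0
m=cv2.morphologyEx(m,cv2.MORPH_CLOSE,np.ones((5,5)));m=cv2.morphologyEx(m,cv2.MORPH_OPEN,np.ones((5,5)))
cs,_=cv2.findContours(m,0,1);k=max(cs,key=cv2.contourArea)
r=cv2.minAreaRect(k);b=cv2.boxPoints(r);print(r)
P=np.array([onz(c,u+.0,v,.122) for u,v in b]);print(b.round(1),P.round(4))
print(P.mean(0),[np.linalg.norm(P[i]-P[i-1]) for i in range(4)])
for i in range(4): d=P[i]-P[i-1];print(np.degrees(np.arctan2(d[1],d[0])))
E
```

```text
((349.6000061035156, 216.29998779296875), (66.09159851074219, 77.47579193115234), 71.56504821777344)
[[302.4 197.2]
 [375.9 172.7]
 [396.8 235.4]
 [323.3 259.9]] [[ 0.6447  0.0908  0.122 ]
 [ 0.7161 -0.125   0.122 ]
 [ 0.5289 -0.1805  0.122 ]
 [ 0.4601  0.032   0.122 ]]
[ 0.58746743 -0.04567693  0.122     ] [np.float64(0.1937485802096034), np.float64(0.22727775864054583), np.float64(0.1951698437227703), np.float64(0.22328276483714926)]
17.674211515050803
-71.70592168652233
-163.4955349223469
107.95088946131916
```

View pics/topz.png

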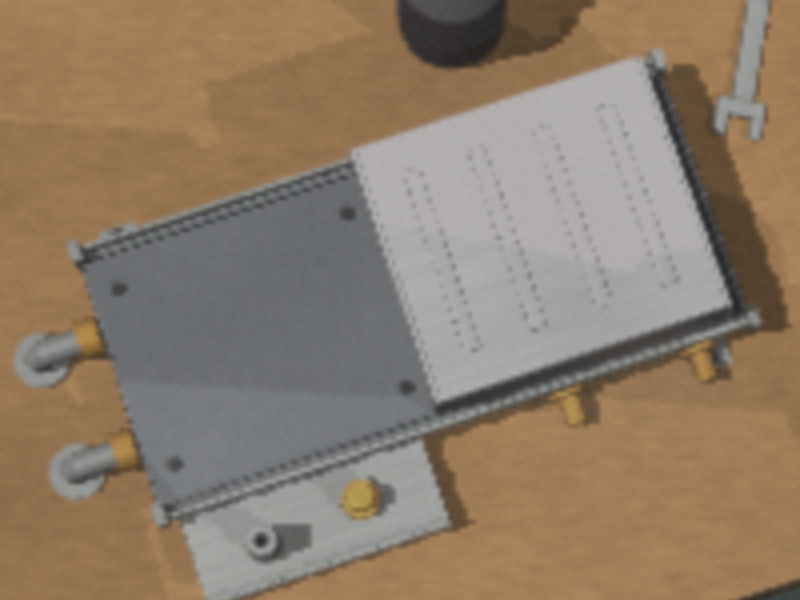

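Zoomed: hood corners at roughly (303,197),(377,174),(399,236),(324.5,262) px; rail ends near (379,175),(403,240),(256,288),(234,223). Computing the box pose from both.

```bash
python3 - <<'E'
from bench import *
from h import *
c=camera("top")
def z(x,y):return x/4+215-.4,y/4+160-.4
H=np.array([onz(c,*z(*p),.122)[:2] for p in [(353,150),(648,57),(735,305),(438,406)]])
R=np.array([onz(c,*z(*p),.060)[:2] for p in [(78,256),(658,66),(752,324),(163,518)]])
ideal=lambda y0,L,w:np.array([[w,y0+L],[w,y0],[-w,y0],[-w,y0+L]])
def fit(A,B):
    a=A-A.mean(0);b=B-B.mean(0);U,S,V=np.linalg.svd(a.T@b);Rr=(U@V).T
    t=B.mean(0)-Rr@A.mean(0);e=B-(A@Rr.T+t);return np.degrees(np.arctan2(Rr[1,0],Rr[0,0])),t,e
for n,A,B in [("hood",ideal(-.226,.225,.098),H),("rail",ideal(-.235,.47,.108),R)]:
    th,t,e=fit(A,B);print(n,th,t,(e*1000).round(1).tolist())
    print([np.linalg.norm(B[i]-B[i-1]).round(4) for i in range(4)])
E
```

```text
hood 17.67491915080098 [0.55099106 0.05997899] [[0.3, 0.7], [-0.4, -1.4], [1.3, 0.2], [-1.3, 0.4]]
[np.float64(0.1976), np.float64(0.2267), np.float64(0.1938), np.float64(0.226)]
rail 17.898867071540714 [0.55277642 0.04620944] [[-2.6, -5.6], [-5.2, 4.1], [1.5, 5.8], [6.3, -4.3]]
[np.float64(0.2071), np.float64(0.46), np.float64(0.2092), np.float64(0.4589)]
```

```bash
cat >> h.py <<'E'
YAW=np.radians(17.75);O=np.array([.5520,.0465])
BR=np.array([[np.cos(YAW),-np.sin(YAW)],[np.sin(YAW),np.cos(YAW)]])
def b2w(x,y,z): return np.r_[O+BR@np.array([x,y]),z]
def w2b(p): return np.r_[BR.T@(np.array(p[:2])-O),p[2]]
def rel(s,P): return (np.array(s["tool_rot"]).T@(np.array(P)-np.array(s["position"])))/.2
E
python3 - <<'E'
from bench import *
from h import *
s=state()
print("box now",w2b(s["position"]).round(4), "toolyaw",np.degrees(np.arctan2(*s["tool_rot"][[1,0],[2,2]] if hasattr(s["tool_rot"],'shape') else (s["tool_rot"][1][2],s["tool_rot"][0][2]))))
he=np.r_[np.array([.551,.06])+BR@np.array([0,-.226]),.107];print("hood end",he,w2b(he))
print(rel(s,b2w(0,-.29,.2)),rel(s,b2w(0,-.29,.1)))
c=camera("top");print("filter",onz(c,474,258,.086),"funnel",onz(c,503,207,.11))
E
```

```text
box now [-0.5259 -0.5757  0.2136] toolyaw 18.892564924694206
hood end [ 0.61989933 -0.15524145  0.107     ] [ 0.00316327 -0.21283779  0.107     ]
[-1.3757475   0.0689397   2.65761238] [-1.37550531  0.56893964  2.65760141]
filter [ 0.46573113 -0.40822895  0.086     ] funnel [ 0.61186665 -0.49493732  0.11      ]
```

Request:
carry_out --series '[[[-0.13,0,0.25],[0,0.013,0]],[[-0.26,0,0.5],[0,0.013,0]],[[-0.39,0,0.75],[0,0.013,0]],[[-0.52,0,1.0],[0,0.013,0]],[[-0.52,0,1.0],[0,0.013,0]]]' --claw 0

```text
time_s: 0.92
position: [0.3842, -0.4968, 0.214]
tool_rot: [[0.308, 0.0, 0.951], [-0.951, 0.0, 0.308], [-0.0, -1.0, 0.0]]
wrist_force: [0.4, -0.1, -0.2]
finger_gap: 0.044
```

Request:
carry_out --series '[[[-0.13,0,0.25],[0,0,0]],[[-0.26,0,0.5],[0,0,0]],[[-0.39,0,0.75],[0,0,0]],[[-0.52,0,1.0],[0,0,0]],[[-0.52,0,1.0],[0,0,0]]]'

```text
time_s: 1.55
position: [0.5428, -0.3376, 0.2139]
tool_rot: [[0.307, 0.0, 0.952], [-0.952, -0.0, 0.307], [0.0, -1.0, 0.0]]
wrist_force: [-0.1, -0.2, -0.3]
finger_gap: 0.0002
```

```bash
python3 - <<'E'
from bench import *
from h import *
s=state()
print("box now",w2b(s["position"]).round(4),s["finger_gap"],s["wrist_force"],np.round(s["tool_rot"],4).tolist())
print(rel(s,b2w(0,-.28,.2)),rel(s,b2w(0,-.28,.1)))
E
```

```text
box now [-0.1259 -0.363   0.2139] 0.00024300260733386408 [-0.09338965 -0.21648828 -0.34039061] [[0.3072, 0.0003, 0.9516], [-0.9516, -0.0, 0.3072], [0.0001, -1.0, 0.0003]]
[-0.41362726  0.06985246  0.6303054 ] [-0.41368898  0.56985243  0.63015275]
```

Request:
carry_out --series '[[[-0.12,0.05,0.22],[0,0,0]],[[-0.25,0.15,0.42],[0,0,0]],[[-0.36,0.35,0.63],[0,0,0]],[[-0.41,0.57,0.63],[0,0,0]],[[-0.41,0.57,0.63],[0,0,0]],[[-0.41,0.57,0.63],[0,0,0]]]'

```text
time_s: 2.3
position: [0.6365, -0.2243, 0.1015]
tool_rot: [[0.303, 0.001, 0.953], [-0.953, -0.001, 0.303], [0.001, -1.0, 0.001]]
wrist_force: [0.9, 0.1, 1.0]
finger_gap: 0.0004
```

```bash
python3 - <<'E'
from bench import *
from h import *
s=state()
print("box now",w2b(s["position"]).round(4),s["wrist_force"])
for n in ["scene","wrist","top"]:
    c=camera(n);im=c["color"][:,:,::-1]
    if n=="scene": im=cv2.resize(im[170:330,220:420],(750,600))
    if n=="top": im=cv2.resize(im[160:310,215:415],(800,600))
    cv2.imwrite(f"pics/{n}1.png",im)
E
```

```text
box now [-0.0021 -0.2837  0.1015] [0.85106941 0.0874903  0.98174171]
```

View pics/scene1.png

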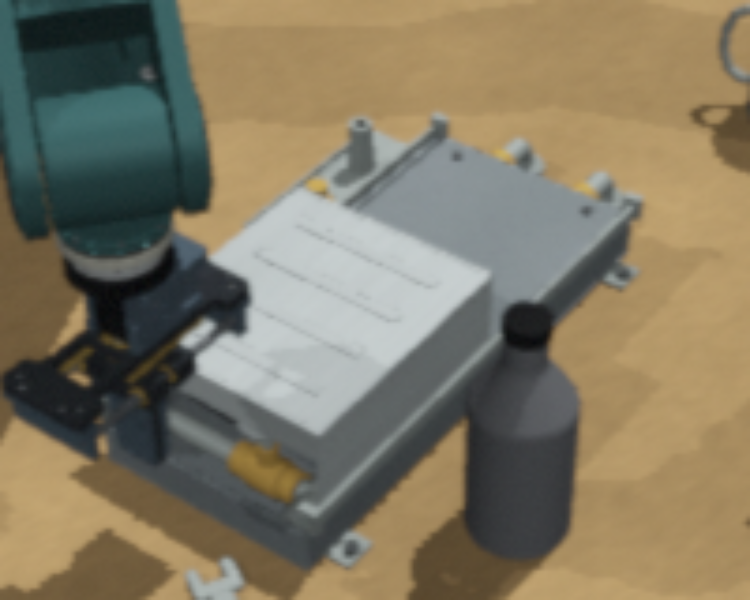

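View pics/wrist1.png

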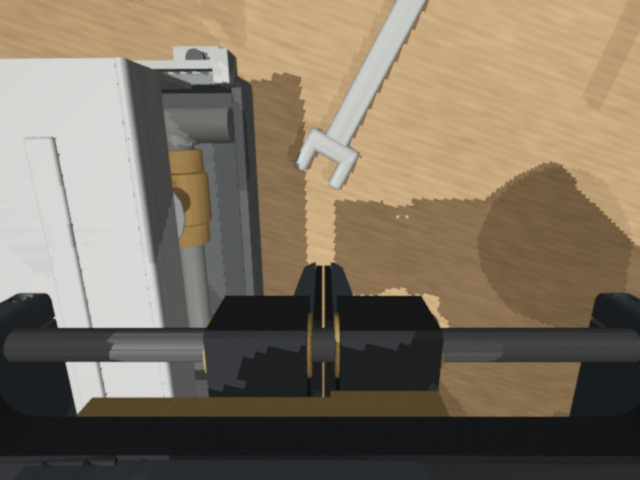

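Request:
carry_out --series '[[[-0.08,0,0.01],[0,0,0]],[[-0.16,0,0.01],[0,0,0]],[[-0.24,0,0.01],[0,0,0]],[[-0.32,0,0.01],[0,0,0]],[[-0.4,0,0.01],[0,0,0]],[[-0.48,0,0.01],[0,0,0]],[[-0.56,0,0.01],[0,0,0]],[[-0.64,0,0.01],[0,0,0]],[[-0.72,0,0.01],[0,0,0]],[[-0.8,0,0.01],[0,0,0]],[[-0.88,0,0.01],[0,0,0]],[[-0.96,0,0.01],[0,0,0]]]'

```text
time_s: 3.95
position: [0.5788, -0.0385, 0.1]
tool_rot: [[0.305, -0.0, 0.952], [-0.952, -0.001, 0.305], [0.001, -1.0, -0.001]]
wrist_force: [-1.1, -5.8, 1.4]
finger_gap: 0.0001
```

```bash
python3 - <<'E'
from bench import *
from h import *
s=state()
print("box now",w2b(s["position"]).round(4),s["wrist_force"])
for n in ["top","wrist"]:
    c=camera(n);im=c["color"][:,:,::-1]
    if n=="top": im=cv2.resize(im[160:310,215:415],(800,600))
    cv2.imwrite(f"pics/{n}2.png",im)
E
```

```text
box now [-0.0003 -0.0891  0.1   ] [-1.14251003 -5.75049028  1.38814812]
```

View pics/top2.png

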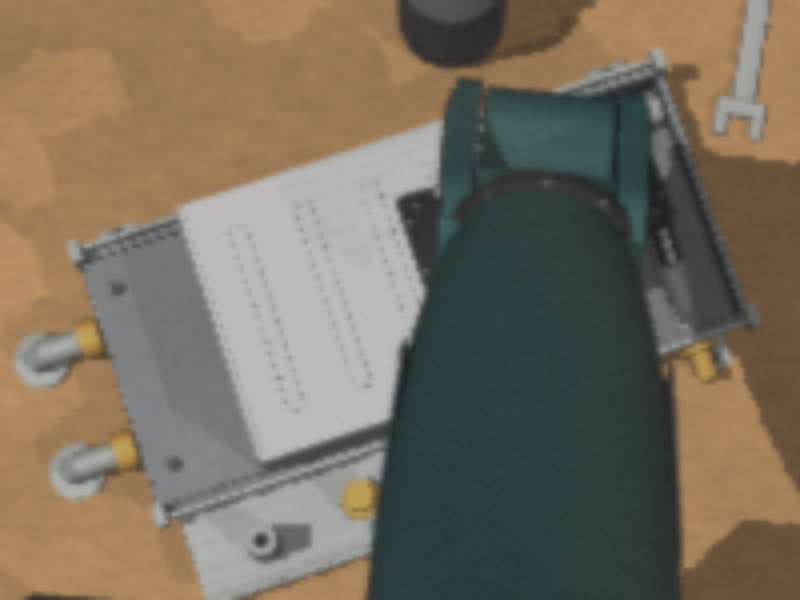

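View pics/wrist2.png

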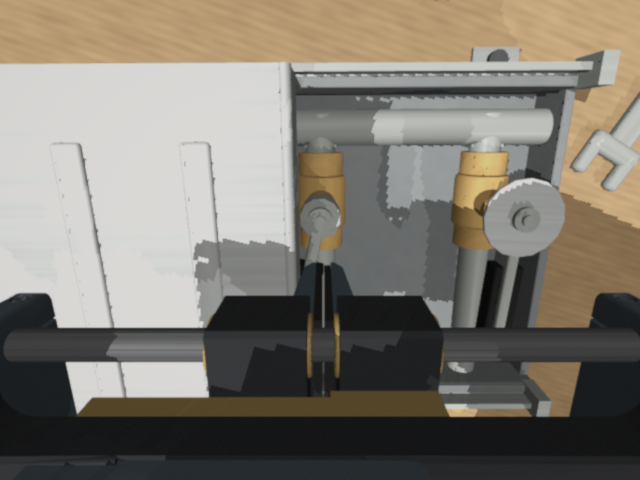

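Hood is sliding (about 6 N). The tagged disc shows at wrist px (525,218), at the box's −y end, so the tagged valve is the y = −190 one. I'll continue the push.

Request:
carry_out --series '[[[-0.07,0,0],[0,0,0]],[[-0.14,0,0],[0,0,0]],[[-0.2,0,0],[0,0,0]],[[-0.25,0,0],[0,0,0]],[[-0.28,0,0],[0,0,0]],[[-0.29,0,0],[0,0,0]]]'

```text
time_s: 4.8
position: [0.5618, 0.0162, 0.1]
tool_rot: [[0.305, -0.0, 0.952], [-0.952, -0.0, 0.305], [0.0, -1.0, -0.0]]
wrist_force: [-1.1, -5.1, 1.8]
finger_gap: 0.0002
```

Request:
carry_out --series '[[[-0.01,0,0],[0,0,0]],[[-0.02,0,0],[0,0,0]],[[-0.03,0,0],[0,0,0]],[[-0.03,0,0],[0,0,0]]]'

```text
time_s: 5.3
position: [0.5601, 0.0219, 0.0999]
tool_rot: [[0.304, 0.0, 0.953], [-0.953, 0.0, 0.304], [-0.0, -1.0, 0.0]]
wrist_force: [0.1, -1.6, 0.6]
finger_gap: 0.0004
```

```bash
python3 - <<'E'
from bench import *
from h import *
s=state()
print("box now",w2b(s["position"]).round(4),s["wrist_force"])
E
```

```text
box now [ 0.0002 -0.0259  0.0999] [ 0.08991052 -1.62643818  0.59243991]
```

Not at the stop yet; creeping on.

Request:
carry_out --series '[[[-0.01,0,0],[0,0,0]],[[-0.02,0,0],[0,0,0]],[[-0.02,0,0],[0,0,0]]]'

```text
time_s: 5.68
position: [0.5591, 0.025, 0.1]
tool_rot: [[0.305, 0.001, 0.952], [-0.952, -0.001, 0.305], [0.001, -1.0, 0.0]]
wrist_force: [0.5, -12.9, -0.0]
finger_gap: 0.0003
```

Request:
carry_out --series '[[[-0.01,0,0],[0,0,0]],[[-0.02,0,0],[0,0,0]],[[-0.02,0,0],[0,0,0]]]'

```text
time_s: 6.05
position: [0.5591, 0.0253, 0.1001]
tool_rot: [[0.307, 0.003, 0.952], [-0.952, -0.006, 0.307], [0.007, -1.0, 0.001]]
wrist_force: [8.5, -54.1, -7.3]
finger_gap: 0.0001
```

Firm stop (54 N at the fingertips, no motion). I'll back off, rise and look at the valve.

Request:
carry_out --series '[[[0.1,0,0],[0,0,0]],[[0.25,0,0],[0,0,0]],[[0.35,-0.2,0],[0,0,0]],[[0.55,-0.4,-0.2],[0,0,0]],[[0.75,-0.5,-0.4],[0,0,0]],[[0.9,-0.6,-0.55],[0,0,0]],[[0.9,-0.6,-0.55],[0,0,0]],[[0.9,-0.6,-0.55],[0,0,0]]]'

```text
time_s: 7.05
position: [0.5078, -0.1752, 0.2197]
tool_rot: [[0.304, 0.0, 0.953], [-0.953, 0.001, 0.304], [-0.0, -1.0, 0.0]]
wrist_force: [-0.1, 0.3, -0.0]
finger_gap: 0.0007
```

```bash
python3 - <<'E'
from bench import *
from h import *
s=state()
print("box now",w2b(s["position"]).round(4),s["wrist_force"])
for n in ["top","wrist","scene"]:
    c=camera(n);im=c["color"][:,:,::-1]
    if n=="scene": im=cv2.resize(im[170:330,220:420],(750,600))
    if n=="top": im=cv2.resize(im[160:310,215:415],(800,600))
    cv2.imwrite(f"pics/{n}3.png",im)
    np.save(f"{n}3.npy",c,allow_pickle=True)
E
```

```text
box now [-0.1097 -0.1976  0.2197] [-0.10351925  0.33967671 -0.02267545]
```

View pics/top3.png

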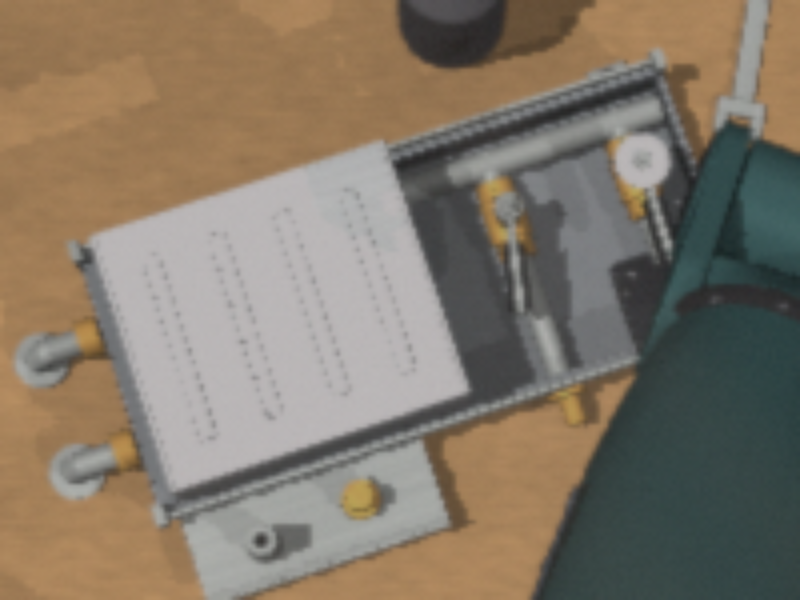

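View pics/wrist3.png

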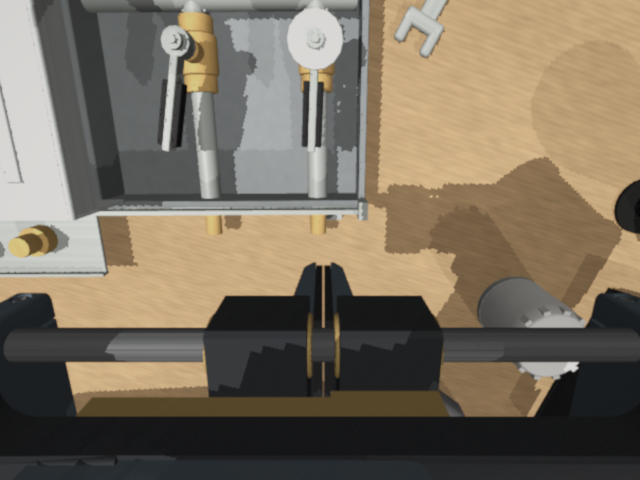

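View pics/scene3.png

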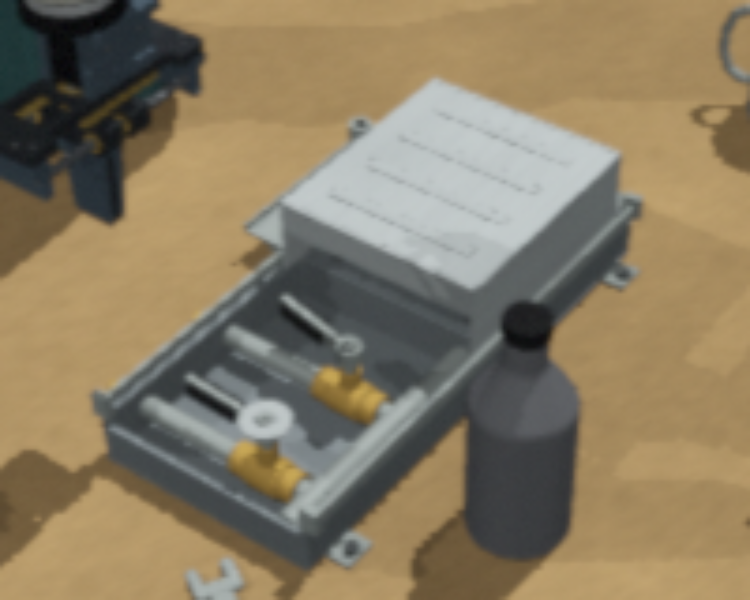

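Hood is over the deck. Wrist view: tagged hub centre at about (316,38), lever tip at (313,150); untagged hub (176,40), tip (167,150). Measuring these in the box frame.

```bash
python3 - <<'E'
from h import *
c=np.load("wrist3.npy",allow_pickle=True).item()
t=np.load("top3.npy",allow_pickle=True).item()
for n,u,v,z in [("hub",316,38,.0885),("tip",313,150,.08),("cheekL",304,147,.08),("cheekR",321,147,.08),("phub",176,40,.0885),("ptip",167,150,.08)]:
    print(n,w2b(onz(c,u,v,z)).round(4))
z=lambda x,y:(x/4+215-.4,y/4+160-.4)
for n,p,h in [("hub",(642,160),.085),("phub",(508,206),.0885),("hoodE+",(387,142),.122),("hoodE-",(468,390),.122),("hoodW+",(93,236),.122),("hoodW-",(178,490),.122)]: print("top",n,w2b(onz(t,*z(*p),h)).round(4))
E
```

```text
hub [ 0.0336 -0.1917  0.0885]
tip [-0.0463 -0.1886  0.08  ]
cheekL [-0.0439 -0.1814  0.08  ]
cheekR [-0.0439 -0.1951  0.08  ]
phub [ 0.0323 -0.0894  0.0885]
ptip [-0.0463 -0.0702  0.08  ]
top hub [ 0.0356 -0.1903  0.085 ]
top phub [ 0.0332 -0.0844  0.0885]
top hoodE+ [ 0.0996 -0.0128  0.122 ]
top hoodE- [-0.0918 -0.0109  0.122 ]
top hoodW+ [0.1003 0.2108 0.122 ]
top hoodW- [-0.0948  0.2074  0.122 ]
```

Geometry agrees (hood end y ≈ −12 mm, so home; tagged lever at about 0.03 rad, tip 80 mm from hub). Now I'll go down beside the lever's −y side.

Request:
carry_out --series '[[[0.1,0,0.22],[0,0,0]],[[0.2,0,0.44],[0,0,0]],[[0.2,0.2,0.44],[0,0,0]],[[0.2,0.4,0.44],[0,0,0]],[[0.2,0.6,0.44],[0,0,0]],[[0.2,0.7,0.44],[0,0,0]],[[0.2,0.75,0.44],[0,0,0]],[[0.2,0.75,0.44],[0,0,0]]]'

```text
time_s: 8.2
position: [0.604, -0.1868, 0.0702]
tool_rot: [[0.305, 0.0, 0.952], [-0.952, 0.0, 0.305], [0.0, -1.0, 0.0]]
wrist_force: [0.0, -0.4, 1.1]
finger_gap: 0.0003
```

```bash
python3 - <<'E'
from bench import *
from h import *
s=state()
p=w2b(s["position"]);print("box now",p.round(4),np.round(s["wrist_force"],1),np.round(s["tool_rot"],4).tolist())
for n in ["wrist","scene"]:
    c=camera(n);im=c["color"][:,:,::-1]
    if n=="scene": im=cv2.resize(im[170:330,220:420],(750,600))
    cv2.imwrite(f"pics/{n}4.png",im)
hub=np.array([.033,-.191])
for d in [0,5,10,20,30,40,50,60,70,80,85,90,93]:
    a=np.radians(d);u=np.array([-np.cos(a),np.sin(a)]);n=np.array([np.sin(a),np.cos(a)])
    q=hub+.055*u-(.008+.016*abs(n[0])+.0135*abs(n[1]))*n
    print(d,q.round(4),rel(s,b2w(*q,.069)).round(3))
E
```

```text
box now [-0.0216 -0.238   0.0702] [ 0.  -0.4  1.1] [[0.3047, 0.0001, 0.9525], [-0.9525, 0.0, 0.3047], [0.0, -1.0, 0.0001]]
0 [-0.022  -0.2125] [-0.128  0.006 -0.002]
5 [-0.0238 -0.209 ] [-0.145  0.006 -0.011]
10 [-0.0253 -0.2052] [-0.164  0.006 -0.019]
20 [-0.0276 -0.1968] [-0.206  0.006 -0.03 ]
30 [-0.0285 -0.1875] [-0.253  0.006 -0.034]
40 [-0.0275 -0.1776] [-0.302  0.006 -0.03 ]
50 [-0.0245 -0.1675] [-0.353  0.006 -0.015]
60 [-0.0193 -0.1577] [-0.402  0.006  0.012]
70 [-0.0118 -0.1488] [-0.446  0.006  0.049]
80 [-0.0023 -0.1414] [-0.483  0.006  0.097]
85 [ 0.0032 -0.1384] [-0.498  0.006  0.124]
90 [ 0.009 -0.136] [-0.51   0.006  0.153]
93 [ 0.0112 -0.1348] [-0.516  0.006  0.164]
```

View pics/wrist4.png

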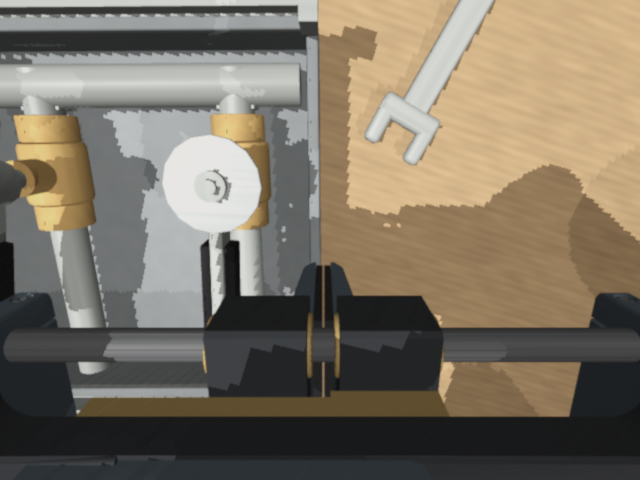

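View pics/scene4.png

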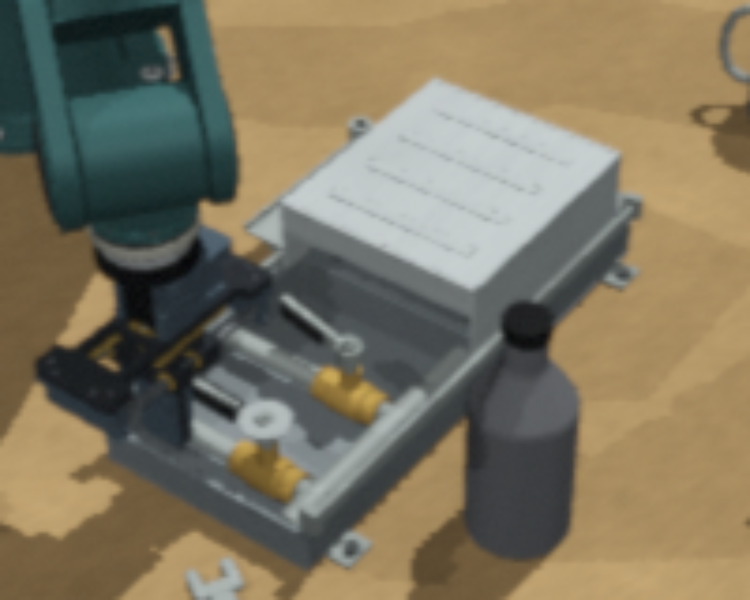

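Fingertips are beside the lever on its −y side, clear of it. Now the arc push.

Request:
carry_out --series '[[[-0.07,0.01,0],[0,0,0]],[[-0.13,0.01,-0.003],[0,0,0]],[[-0.165,0.01,-0.02],[0,0,0]],[[-0.205,0.01,-0.03],[0,0,0]],[[-0.255,0.01,-0.034],[0,0,0]],[[-0.3,0.01,-0.03],[0,0,0]],[[-0.33,0.01,-0.024],[0,0,0]],[[-0.355,0.01,-0.015],[0,0,0]],[[-0.355,0.01,-0.015],[0,0,0]]]'

```text
time_s: 9.43
position: [0.5791, -0.1199, 0.0681]
tool_rot: [[0.305, 0.0, 0.952], [-0.952, -0.0, 0.305], [0.0, -1.0, 0.0]]
wrist_force: [0.6, -0.6, 0.4]
finger_gap: 0.0001
```

```bash
python3 - <<'E'
from bench import *
from h import *
s=state()
p=w2b(s["position"]);print("box now",p.round(4),np.round(s["wrist_force"],1))
for n in ["wrist"]:
    c=camera(n);im=c["color"][:,:,::-1]
    cv2.imwrite(f"pics/{n}5.png",im)
hub=np.array([.033,-.191])
for d in [50,60,70,80,85,90,93]:
    a=np.radians(d);u=np.array([-np.cos(a),np.sin(a)]);n=np.array([np.sin(a),np.cos(a)])
    q=hub+.055*u-(.008+.016*abs(n[0])+.0135*abs(n[1]))*n
    print(d,q.round(4),rel(s,b2w(*q,.069)).round(3))
E
```

```text
box now [-0.0249 -0.1667  0.0681] [ 0.6 -0.6  0.4]
50 [-0.0245 -0.1675] [ 0.004 -0.005  0.002]
60 [-0.0193 -0.1577] [-0.045 -0.005  0.028]
70 [-0.0118 -0.1488] [-0.09  -0.005  0.065]
80 [-0.0023 -0.1414] [-0.127 -0.005  0.113]
85 [ 0.0032 -0.1384] [-0.142 -0.005  0.14 ]
90 [ 0.009 -0.136] [-0.154 -0.005  0.169]
93 [ 0.0112 -0.1348] [-0.16  -0.005  0.181]
```

View pics/wrist5.png

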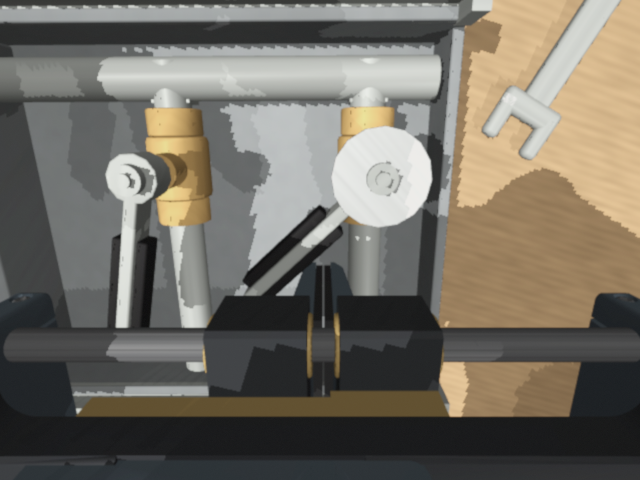

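The lever has turned to about 45–50°, and the untagged one is unmoved. Continuing the arc.

Request:
carry_out --series '[[[-0.02,0,0.013],[0,0,0]],[[-0.045,0,0.028],[0,0,0]],[[-0.068,0,0.046],[0,0,0]],[[-0.09,0,0.065],[0,0,0]],[[-0.11,0,0.088],[0,0,0]],[[-0.127,0,0.113],[0,0,0]],[[-0.142,0,0.14],[0,0,0]],[[-0.148,0,0.155],[0,0,0]],[[-0.148,0,0.155],[0,0,0]]]'

```text
time_s: 10.6
position: [0.6, -0.0822, 0.0679]
tool_rot: [[0.305, 0.0, 0.952], [-0.952, 0.0, 0.305], [-0.0, -1.0, 0.0]]
wrist_force: [1.0, -0.8, 1.2]
finger_gap: 0.0005
```

```bash
python3 - <<'E'
from bench import *
from h import *
s=state()
p=w2b(s["position"]);print("box now",p.round(4),np.round(s["wrist_force"],1),BR.T@np.array(s["wrist_force"])[:2])
c=camera("wrist");im=c["color"][:,:,::-1]
cv2.imwrite(f"pics/wrist6.png",im)
E
```

```text
box now [ 0.0064 -0.1372  0.0679] [ 1.  -0.8  1.2] [ 0.71552086 -1.01742457]
```

View pics/wrist6.png

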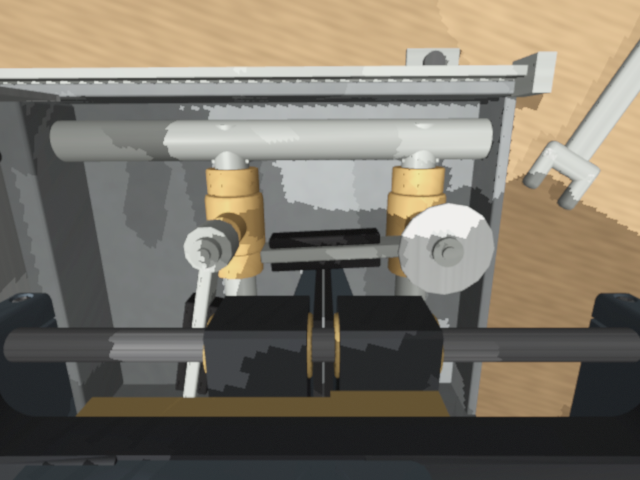

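Nearly shut (about 87°). Creeping on to the stop.

Request:
carry_out --series '[[[0,0,0.007],[0,0,0]],[[0,0,0.014],[0,0,0]],[[0,0,0.02],[0,0,0]],[[0,0,0.02],[0,0,0]]]'

```text
time_s: 11.15
position: [0.6028, -0.0813, 0.0677]
tool_rot: [[0.304, -0.002, 0.953], [-0.953, 0.0, 0.304], [-0.001, -1.0, -0.002]]
wrist_force: [-6.5, -0.6, 3.6]
finger_gap: 0.0005
```

Request:
carry_out --series '[[[0,0,0.005],[0,0,0]],[[0,0,0.01],[0,0,0]],[[0,0,0.01],[0,0,0]]]'

```text
time_s: 11.52
position: [0.6031, -0.0811, 0.0675]
tool_rot: [[0.305, -0.005, 0.952], [-0.952, -0.0, 0.305], [-0.001, -1.0, -0.005]]
wrist_force: [-19.1, -7.4, 12.9]
finger_gap: 0.0007
```

Request:
carry_out --series '[[[0,0,0.005],[0,0,0]],[[0,0,0.008],[0,0,0]],[[0,0,0.008],[0,0,0]]]'

```text
time_s: 11.9
position: [0.6033, -0.081, 0.0675]
tool_rot: [[0.305, -0.008, 0.952], [-0.952, -0.0, 0.305], [-0.002, -1.0, -0.008]]
wrist_force: [-27.7, -10.9, 19.9]
finger_gap: 0.0003
```

Request:
carry_out --series '[[[0,0,-0.06],[0,0,0]],[[0,0,-0.14],[0,0,0]],[[0,-0.15,-0.14],[0,0,0]],[[0,-0.4,-0.14],[0,0,0]],[[0,-0.65,-0.25],[0,0,0]],[[0,-0.8,-0.55],[0,0,0]],[[0,-0.8,-0.55],[0,0,0]],[[0,-0.8,-0.55],[0,0,0]]]'

```text
time_s: 12.9
position: [0.5022, -0.1139, 0.2281]
tool_rot: [[0.304, 0.001, 0.953], [-0.953, -0.0, 0.304], [0.001, -1.0, 0.001]]
wrist_force: [0.0, -0.6, -1.3]
finger_gap: 0.0002
```

```bash
python3 - <<'E'
from bench import *
from h import *
s=state()
p=w2b(s["position"]);print("box now",p.round(4),np.round(s["wrist_force"],1))
c=camera("wrist");im=c["color"][:,:,::-1]
cv2.imwrite(f"pics/wrist7.png",im);np.save("wrist7.npy",c,allow_pickle=True)
E
```

```text
box now [-0.0963 -0.1376  0.2281] [ 0.  -0.6 -1.3]
```

View pics/wrist7.png

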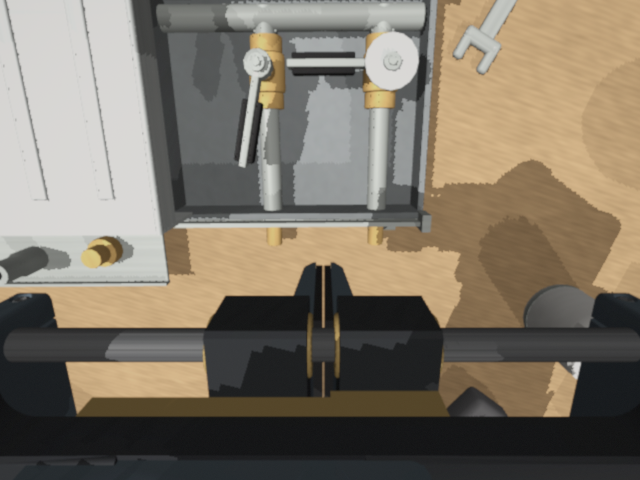

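Lever points along +y from hub (393,61); end near (288,62). Checking the numbers and the other objects from above.

```bash
python3 - <<'E'
from bench import *
from h import *
c=np.load("wrist7.npy",allow_pickle=True).item()
for n,u,v,z in [("hub",393,61,.0885),("mid1",362,62,.08),("mid2",292,62.5,.08),("phub",258,62,.0885),("ptip",243,164,.08),("hoodedge",140,100,.122)]:
    print(n,w2b(onz(c,u,v,z)).round(4))
im=c["color"][:,:,::-1];cv2.imwrite("pics/w7z.png",cv2.resize(im[20:180,230:440],(787,600),interpolation=cv2.INTER_CUBIC))
t=camera("top");cv2.imwrite("pics/top8.png",cv2.resize(t["color"][160:310,215:415,::-1],(800,600)))
E
```

```text
hub [ 0.0332 -0.1908  0.0885]
mid1 [ 0.0339 -0.168   0.08  ]
mid2 [ 0.0336 -0.1131  0.08  ]
phub [ 0.0326 -0.0878  0.0885]
ptip [-0.0446 -0.07    0.08  ]
hoodedge [ 0.0028 -0.0096  0.122 ]
```

View pics/w7z.png

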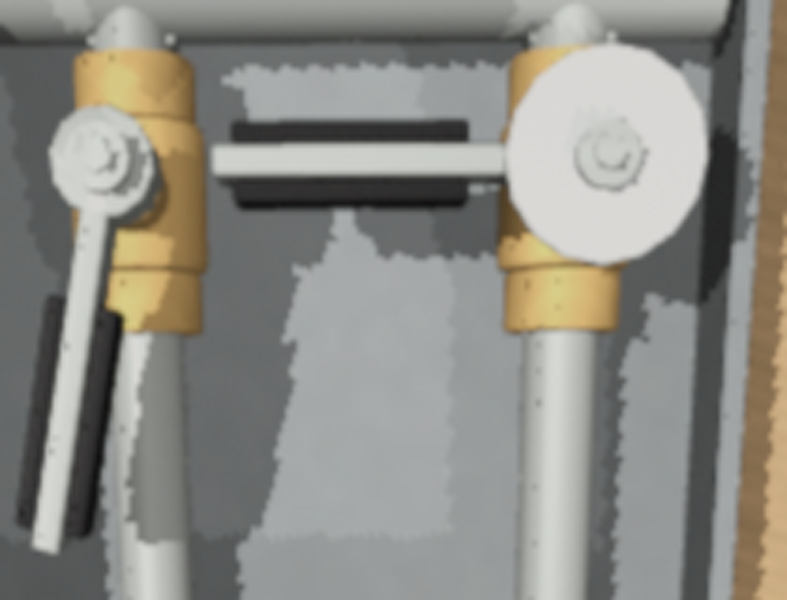

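View pics/top8.png

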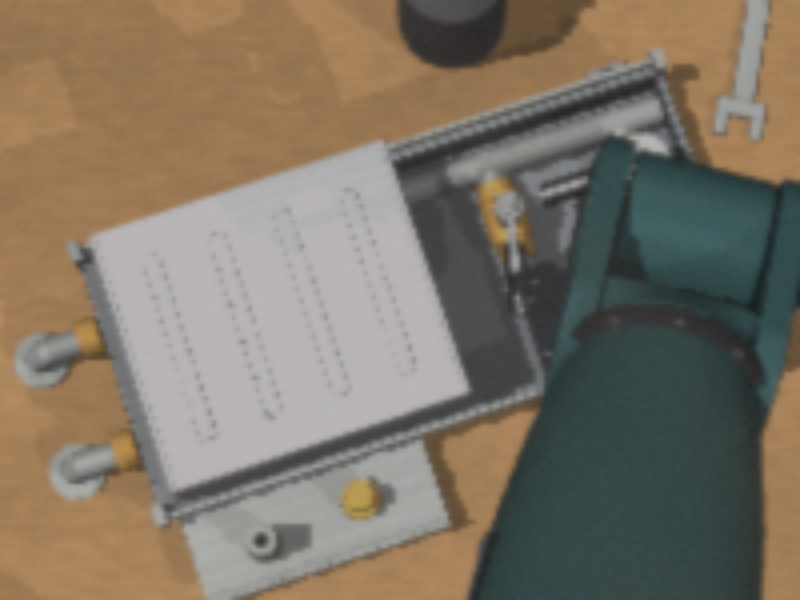

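The lever sits at 90° ±1, the hood is home, and the union, socket and untagged lever are unmoved. The robot is clear, so I'm handing in.

```bash
python3 - <<'E'
from bench import *
print(finish_job(),state()["time_s"])
E
```

```text
the job is handed in; nothing more can be done
the job is handed in; nothing more can be done
```

I pushed the hood home over the deck, then turned the tagged lever (the valve at y = −190 mm) clockwise to its stop. I used only the closed fingertips, and took about 13 s of the 51 s allowed.

- **Hood:** it met a firm stop, with about 54 N at the fingertips and no further movement. The top image puts its end panel at y ≈ −12 mm, where fully home is −11 mm. A rougher wrist-image reading gave −10 mm.
- **Tagged lever:** it met its stop at about 36 N, against roughly 4 N needed to turn it. The last wrist image shows it along the box's +y within about 1°.
- **Untagged lever:** its tip was at about (−46, −70) mm before the lever push and (−45, −70) mm after, so it is unmoved within what I could measure.
- **Other things:** the socket, union, wrench and oil bottle look unmoved in the top images. I did not compare the filter, funnel, jug and tape measure afterwards, but the arm was never brought down near them.

No check failed. The box-frame measurements of the hubs differed from the stated positions by about 3 mm in x and up to 4 mm in y, so I relied on the measured positions and the contact forces.

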